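# Refill the junction-box tub and sort out the strays

## Robot

A 7-joint arm with a two-finger parallel gripper is mounted at the origin on the work surface. World frame = base frame: x ahead of the robot, y to its left, z up, the work surface at z = 0. Lengths are in m, angles in rad, forces in N, time in s.
With the tool pointing down it reaches from about 0.4 to 0.85 m from the base axis. Payload 10.4 kg.
Tool frame: the origin (TCP) lies midway between the tips of the shut fingers; the grasp point (between the pads) lies 19 mm behind it (env.grip_depth is the distance from the TCP to the grasp point, in m); z points along the fingers, y is the line along which they close (so a half turn about z gives the same grasp; the last joint's range is limited). The gripper opens to 85 mm and grips with 20 to 120 N. Pads are 22 mm wide; open, the fingers measure 114 mm over their backs; the gripper's body (76 mm by 85 mm) begins 54 mm behind the grasp point. The pads swing forward as they close: fully open they stand 13 mm farther back than shut.
Start: joints at [1.307, 0.332, -0.065, 1.46, 0.022, 1.35, -0.088], TCP at [0.149, -0.607, 0.231] pointing down, gripper open.
Joint ranges: [-2.6, 2.6], [-0.5, 2.12], [-1.47, 1.34], [0.16, 2.42], [-1.27, 4.41], [0.06, 2.06], [-2.6, 2.6]. Speed limits (rad/s): [2.22, 2.22, 2.79, 2.79, 3.14, 3.14, 3.14].

## Interface

Orientations are given as a rotation vector (axis times angle).
In Python, from station import env gives the robot as it stands.
- The arm moves only by the tool servo_tool, never from a script. Its argument "plan" is one flat list of numbers, 7 for each row, row after row: the opening, from 0 (shut) to 1 (fully open), then the shift along the tool's x, y, z in cm, then the turn, a rotation vector about the tool's x, y, z in degrees. A call has 1 to 10 rows; each row shifts and turns the commanded pose from where the row before left it, along the tool's axes as they then stand; what a row does not reach is not made up. A row lasts 1/12 s, in which the tool goes at most 41.7 mm and 7.16 degrees, less where a joint would pass 70% of its speed; a pose out of reach is approached as far as the arm can. A call is refused whole if a number of a shift passes 4.17 or a number of a turn 7.16, either way. A call with a gripper value outside its range is refused whole. The fingers move at their own pace and stop on an object; "force" is the grip in N (left out, the last holds). Time passes only in rows, so rows that do not move let the fingers close. It gives the time, the measured TCP pose, the force, the opening and the grip force at its end, in the units of the state.
- env.read_state(): the state, without advancing time (a new reading comes with each control period).
- env.read_camera(name): name is "scene" or "top" or "wrist"; returns a dict with "img" (400x640x3 uint8, red, green, blue), "range_z" (400x640 float32, m along the optical axis (not along the pixel's ray), 0 where there is no reading), "mtx" (3x3 intrinsics, pixels), "T" (4x4, takes a point from camera to world coordinates). Camera axes: x right, y up, looking along -z (the intrinsics and any distortion apply to the point x, -y, -z); pixel columns grow to the right and rows downward; lengths in m; the calibration is good to about 2 mm. A picture is of the moment at which its call begins.
- env.close_job(): hands the job in; it is judged then, once.
The state is a dict: "time": time; "q": joint angles; "dq": joint speeds; "joint_torque": joint torques, N m; "tool_pos": TCP position; "orientation": TCP orientation; "force": force on the tool from outside, world axes, zero at the start; "ft_torque": the same for the moment, N m; "finger_gap": opening from 0.0 (shut) to 1.0 (fully open); "gripper_force": force on a finger pad.
Only numpy, scipy, OpenCV 4.12 (cv2) and the standard library are available. Lean on these libraries where they do the work, as an engineer would, in place of code of your own. Each camera call takes 0.05 s, during which the arm holds its last target. There are 200 camera calls.

## Task

Lift the lid off the grey stock tub by its knob and lay it flat, knob up, centrally on the black rubber mat; then put every round junction box into the tub, one to a pocket. Drop the oblong junction boxes, which do not belong there, into the open cardboard returns carton at any time, and when all the round ones are in, put the lid back fully down on the tub. Do not knock the other goods on the counter about.

Things in the scene. Friction and masses are not known exactly. Their poses are not given: they have to be found in the camera images.
- tub: grey square stock tub, fixed to the counter, open at the top under its lid: 183 mm square outside, 80 mm high, walls and floor 5 mm thick. A cross of 5 mm dividers, 62 mm high from the counter, makes four square pockets of 84 mm. Origin: centre of its underside; x and y along its sides.
- lid: loose black square lid, 0.26 kg: plate 190 mm square, 5 mm thick; under it a plug 160 mm square, 10 mm deep (tub mouth 173 mm square); on top a block knob 52 mm long (lid x), 20 mm thick (lid y), 40 mm high. Origin: centre of the plug's underside; plate from z = 10 to 15 mm, knob from 15 to 55 mm. Fully on, the plate lies on the rim and the origin is 70 mm above the counter.
- mat: black rubber mat 210 mm square, 4 mm thick, fixed flat on the counter. Origin: centre of its underside.
- carton: open brown cardboard returns carton, fixed to the counter: 175 mm square, 70 mm high, walls and floor 5 mm. Origin: centre of its underside; x and y along its sides.
- pocket0 (a point): centre of the floor of one of the tub's four pockets (5 mm above the counter)
- pocket1 (a point): centre of the floor of one of the tub's four pockets (5 mm above the counter)
- pocket2 (a point): centre of the floor of one of the tub's four pockets (5 mm above the counter)
- pocket3 (a point): centre of the floor of one of the tub's four pockets (5 mm above the counter)
- round0: round grey junction box, an upright closed cylinder 58 mm across, 56 mm high, 0.07 kg; loose; may be absent. Origin: its middle, 28 mm above its underside; z up its axis.
- round1: round grey junction box, an upright closed cylinder 58 mm across, 56 mm high, 0.07 kg; loose; may be absent. Origin: its middle, 28 mm above its underside; z up its axis.
- round2: round grey junction box, an upright closed cylinder 58 mm across, 56 mm high, 0.07 kg; loose; may be absent. Origin: its middle, 28 mm above its underside; z up its axis.
- round3: round grey junction box, an upright closed cylinder 58 mm across, 56 mm high, 0.07 kg; loose; may be absent. Origin: its middle, 28 mm above its underside; z up its axis.
- oblong0: oblong grey junction box, 70 mm (its x) x 50 mm (its y) x 45 mm high, 0.09 kg; loose; may be absent. Origin: its middle, 22.5 mm above its underside.
- oblong1: oblong grey junction box, 70 mm (its x) x 50 mm (its y) x 45 mm high, 0.09 kg; loose; may be absent. Origin: its middle, 22.5 mm above its underside.
- glue: a 170 mm tall white bottle with a yellow label, 64 mm across; other goods, to be left alone. Origin: centre of its underside.
- tape: a roll of blue tape lying flat, 100 mm across, 25 mm high; other goods, to be left alone. Origin: centre of its underside.
- green_box: a closed green carton 90 x 60 x 50 mm; other goods, to be left alone. Origin: centre of its underside.
- yellow_box: a closed yellow carton 70 x 110 x 45 mm; other goods, to be left alone. Origin: centre of its underside.
- screwdriver: a screwdriver lying on the counter; to be left alone.
- jar: a clear jar 70 mm across, 85 mm high; other goods, to be left alone. Origin: centre of its underside.
Things that resemble listed ones, but are neither listed nor needed, are in the scene too. What is shaped like the oblong0 but orange or purple is not meant.

How it is judged:
By the outcome, as a careful person would: the job done as asked, in the order asked, and still so for the second after the job is handed in, with the robot touching nothing.
Of round0, round1, round2, round3 only 3 to 4 are there at a start; the rules pass over those that are not, and their reading is None.
Of oblong0, oblong1 only 1 to 2 are there at a start; the rules pass over those that are not, and their reading is None.
At some moment in a run one of round0, round1, round2, round3, oblong0, oblong1 may be knocked a few centimetres aside while the robot is not near it.
Once in a run the grip may slacken for a moment while it holds something.
It also fails if it takes over 210 s, if anything falls off the work surface, if the arm or the gripper's body presses on something with over 40 N, if the wrist force passes 120 N, or if a joint passes its speed limit or range.

## Working session

There is one attempt and no reset: what is moved stays moved. The work goes in short steps, Python scripts to look and compute and a tool call to move; the robot and the scene stay as the last step left them, time stands still between calls to the robot, and variables do not carry over. Pictures are saved under pics/ and viewed, at most 14 in all, crops included, and the job is handed in when it is done.

Besides the shell and the picture viewer there is one more tool, called after "Call:" as name(argument=value, ...) on one line, values as JSON. servo_tool: Moves the arm, as the interface text tells. Its arguments: {"type":"object","properties":{"plan":{"type":"array"},"force":{"type":"number"}},"required":["plan"]}

```bash
ls; mkdir -p pics; cat > h.py <<'E'
import numpy as np,cv2
from station import env
from scipy.spatial.transform import Rotation as R
def cam(n):
    c=env.read_camera(n);z=c["range_z"];K=np.array(c["mtx"]);T=np.array(c["T"])
    v,u=np.mgrid[:400,:640]
    P=np.stack([(u-K[0,2])/K[0,0]*z,-(v-K[1,2])/K[1,1]*z,-z],-1)@T[:3,:3].T+T[:3,3]
    P[z==0]=np.nan
    return c["img"],P
def save(n,img): cv2.imwrite("pics/"+n+".png",cv2.cvtColor(img,cv2.COLOR_RGB2BGR))
def st():
    s=env.read_state();print(s["time"],np.round(s["tool_pos"],4),np.round(s["orientation"],3),np.round(s["finger_gap"],3),np.round(s["q"],2));return s
E
python3 - <<'E'
from h import *
s=st()
print(R.from_rotvec(s["orientation"]).as_matrix().round(3), env.grip_depth)
for n in("top","scene"):
    i,P=cam(n);save(n+"0",i);np.save(n+"0",P)
E
```

```text
pics
0.0 [ 0.1489 -0.6066  0.2305] [-3.117 -0.377  0.   ] 1.002 [ 1.31  0.33 -0.06  1.46  0.02  1.35 -0.09]
[[ 0.971  0.238 -0.   ]
 [ 0.238 -0.971  0.001]
 [-0.    -0.001 -1.   ]] 0.0187
```

View pics/top0.png

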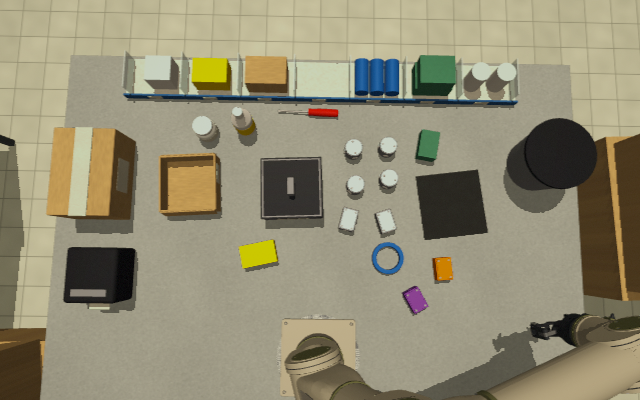

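View pics/scene0.png

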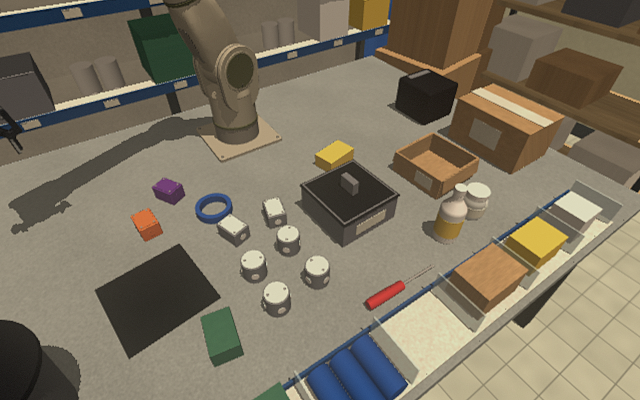

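The top view shows the lidded tub at (291,188), mat (452,204), carton (190,184), round boxes at (354,148), (388,146), (355,185), (389,178) and grey oblongs at (348,219), (385,221). The orange (443,268) and purple (415,300) boxes are decoys. Next I'll measure from depth.

```bash
cat >> h.py <<'E'
def rect(P,cx,cy,zlo,zhi,r):
    """minAreaRect (world) of points with zlo<z<zhi within r of (cx,cy)"""
    with np.errstate(invalid='ignore'):
        m=(P[...,2]>zlo)&(P[...,2]<zhi)&(np.hypot(P[...,0]-cx,P[...,1]-cy)<r)
    Q=P[m];
    if len(Q)<5: return None
    (c,d,a)=cv2.minAreaRect(Q[:,:2].astype(np.float32))
    return np.round(c,4),np.round(d,4),round(a,1),np.round(np.median(Q[:,2]),4),len(Q),np.round(Q[:,:2].mean(0),4)
E
python3 - <<'E'
from h import *
P=np.load("top0.npy");img=cv2.cvtColor(cv2.imread("pics/top0.png"),cv2.COLOR_BGR2RGB)
for n,u,v,lo,hi,r in [("knob",290,186,.11,.14,.06),("lidplate",280,200,.078,.095,.15),("carton",190,157,.06,.08,.14),("r0",354,148,.048,.065,.042),("r1",388,146,.048,.065,.042),("r2",355,185,.048,.065,.042),("r3",389,178,.048,.065,.042),("o0",348,219,.037,.053,.055),("o1",385,221,.037,.053,.055),("green",428,145,.04,.06,.07),("yel",258,254,.037,.053,.08),("tape",373,258,.018,.032,.12),("glue",240,115,.03,.18,.05),("jar",205,126,.03,.1,.05)]:
    p=P[v,u]; 
    if n=="carton": p=P[184,190]
    q=rect(P,p[0],p[1],lo,hi,r); 
    if q: q=rect(P,*q[0],lo,hi,r)
    print(n,p.round(3),q)
m=(img.max(2)<50).astype(np.uint8);m[:, :400]=0;m[:,500:]=0;m[:150]=0;m[250:]=0
Q=P[m>0];print("mat",cv2.minAreaRect(Q[:,:2].astype(np.float32)),np.median(Q[:,2]))
b=cv2.resize(img[120:245,240:490],None,fx=3.2,fy=3.2,interpolation=cv2.INTER_CUBIC);save("crop0",b)
E
```

```text
knob [0.517 0.092 0.125] (array([0.519 , 0.0918]), array([0.0521, 0.0183]), 1.4, np.float64(0.1247), 123, array([0.518 , 0.0917]))
lidplate [0.479 0.124 0.081] (array([0.5192, 0.0924]), array([0.1906, 0.1898]), 2.3, np.float64(0.0853), 3624, array([0.5177, 0.0928]))
carton [0.537 0.426 0.002] (array([0.5312, 0.4168]), array([0.1855, 0.1792]), 3.2, np.float64(0.0694), 684, array([0.5307, 0.4208]))
r0 [ 0.654 -0.104  0.053] (array([ 0.6553, -0.1025]), array([0.0546, 0.0553]), 88.9, np.float64(0.0573), 254, array([ 0.6549, -0.1013]))
r1 [ 0.66  -0.212  0.063] (array([ 0.6646, -0.2118]), array([0.0551, 0.0558]), 86.7, np.float64(0.0572), 254, array([ 0.6639, -0.2117]))
r2 [ 0.533 -0.108  0.059] (array([ 0.5377, -0.1082]), array([0.0566, 0.0554]), 20.9, np.float64(0.0574), 260, array([ 0.5379, -0.1081]))
r3 [ 0.558 -0.216  0.054] (array([ 0.5594, -0.214 ]), array([0.0537, 0.055 ]), 45.4, np.float64(0.057), 257, array([ 0.559 , -0.2139]))
o0 [ 0.427 -0.087  0.048] (array([ 0.4277, -0.0875]), array([0.05  , 0.0704]), 76.6, np.float64(0.046), 349, array([ 0.4272, -0.0868]))
o1 [ 0.422 -0.204
[... 203 characters left out ...]
0.9, np.float64(0.0499), 528, array([ 0.6725, -0.3433]))
yel [0.314 0.192 0.043] (array([0.3154, 0.1944]), array([0.0702, 0.1111]), 12.6, np.float64(0.0453), 802, array([0.3152, 0.194 ]))
tape [ 0.306 -0.169  0.02 ] (array([ 0.3457, -0.1909]), array([0.1882, 0.1062]), 36.2, np.float64(0.025), 376, array([ 0.3117, -0.2121]))
glue [0.719 0.241 0.167] (array([0.7253, 0.248 ]), array([0.0558, 0.0629]), 39.9, np.float64(0.1139), 496, array([0.7186, 0.2439]))
jar [0.708 0.364 0.084] (array([0.7085, 0.3725]), array([0.0647, 0.066 ]), 4.6, np.float64(0.0834), 468, array([0.7048, 0.3696]))
mat ((0.5244425535202026, -0.4224734306335449), (0.288704514503479, 0.20699241757392883), 7.250883102416992) nan
```

View pics/crop0.png

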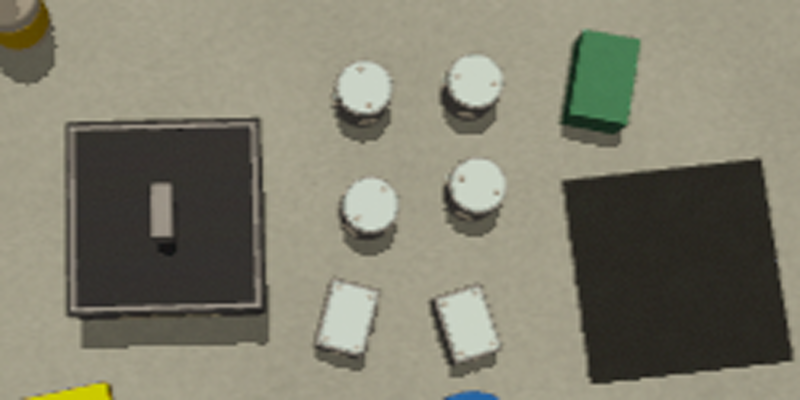

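```bash
cat >> h.py <<'E'
def to(*wps):
    """wps (x,y,z,yaw_deg): print for each leg shift in tool axes (cm) given tool yaw at leg start, and turn about tool z (deg)"""
    s=st();M=R.from_rotvec(s["orientation"]).as_matrix();p=np.array(s["tool_pos"]);a=np.degrees(np.arctan2(M[1,0],M[0,0]))
    tilt=np.degrees(M.T@np.cross(M[:,2],[0,0,-1]));print("yaw %.1f"%a,"tilt fix (tool, deg)",tilt.round(2),"F",np.round(s["force"],1),"grip",np.round(s["gripper_force"],1))
    for w in wps:
        d=np.array(w[:3])-p;c,n=np.cos(np.radians(a)),np.sin(np.radians(a))
        print("  shift",np.round(100*np.array([c*d[0]+n*d[1],n*d[0]-c*d[1],-d[2]]),2),"turn z %.1f"%(a-w[3]))
        p=np.array(w[:3]);a=w[3]
E
python3 - <<'E'
from h import *
c=env.read_camera("top");K=np.array(c["mtx"]);T=np.array(c["T"]);img=c["img"]
m=(img.max(2)<60).astype(np.uint8);m[:,:412]=0;m[:,492:]=0;m[:164]=0;m[243:]=0
m=cv2.morphologyEx(m,cv2.MORPH_OPEN,np.ones((5,5)))
k=cv2.findContours(m,0,2)[0];k=max(k,key=cv2.contourArea);b=cv2.boxPoints(cv2.minAreaRect(k));print(b)
r=np.stack([(b[:,0]-K[0,2])/K[0,0],-(b[:,1]-K[1,2])/K[1,1],-np.ones(4)],-1)@T[:3,:3].T
W=T[:3,3]+r*((.004-T[2,3])/r[:,2])[:,None];print(W.round(4),W.mean(0))
print(cv2.minAreaRect(W[:,:2].astype(np.float32)))
to((.45,-.35,.23,13.8),(.519,.092,.23,13.8),(.519,.092,.092,2))
E
```

```text
[[415.92487 176.36179]
 [479.16718 168.92151]
 [486.62793 232.33789]
 [423.38562 239.77817]]
[[ 0.5738 -0.3128  0.004 ]
 [ 0.6022 -0.5229  0.004 ]
 [ 0.3932 -0.541   0.004 ]
 [ 0.3663 -0.3345  0.004 ]] [ 0.48388598 -0.42777965  0.004     ]
((0.4842512607574463, -0.4286860227584839), (0.209577277302742, 0.2173057347536087), 7.430396556854248)
0.15 [ 0.149  -0.6067  0.2307] [-3.118 -0.377  0.   ] 0.999 [ 1.31  0.33 -0.06  1.46  0.02  1.35 -0.09]
yaw 13.8 tilt fix (tool, deg) [-0.06  0.    0.  ] F [-0.1 -0.5  0.5] grip 0.0
  shift [ 35.36 -17.75   0.07] turn z -0.0
  shift [ 17.24 -41.28  -0.  ] turn z 0.0
  shift [ 0.   0.  13.8] turn z 11.8
```

Call:
servo_tool(plan=[1,3.5,-1.8,0,0,0,0,1,3.5,-1.8,0,0,0,0,1,3.5,-1.8,0,0,0,0,1,3.5,-1.8,0,0,0,0,1,3.5,-1.8,0,0,0,0,1,3.5,-1.8,0,0,0,0,1,3.5,-1.8,0,0,0,0,1,3.5,-1.8,0,0,0,0,1,3.5,-1.8,0,0,0,0,1,3.5,-1.8,0,0,0,0])

```text
time: 0.98
tool_pos: [0.4471, -0.3472, 0.2313]
orientation: [3.119, 0.377, -0.0]
force: [0.9, -0.3, 0.2]
finger_gap: 1.0
gripper_force: 0.0
```

Call:
servo_tool(plan=[1,1.5,-3.6,0,0,0,0,1,1.5,-3.6,0,0,0,0,1,1.5,-3.6,0,0,0,0,1,1.5,-3.6,0,0,0,0,1,1.5,-3.6,0,0,0,0,1,1.5,-3.6,0,0,0,0,1,1.5,-3.6,0,0,0,0,1,1.5,-3.6,0,0,0,0,1,1.5,-3.6,0,0,0,0,1,1.5,-3.6,0,0,0,0])

```text
time: 1.82
tool_pos: [0.5056, 0.0384, 0.2314]
orientation: [3.118, 0.377, 0.0]
force: [1.3, -0.4, 0.2]
finger_gap: 0.998
gripper_force: 0.0
```

```bash
python3 -c "
from h import *
to((.519,.092,.18,2),(.519,.092,.092,2))"
```

```text
1.8167 [0.5056 0.0384 0.2314] [3.118 0.377 0.   ] 0.998 [ 0.44  0.12 -0.64  1.74  0.07  1.31 -1.55]
yaw 13.8 tilt fix (tool, deg) [ 0.03 -0.01  0.  ] F [ 1.3 -0.4  0.2] grip 0.0
  shift [ 2.57 -4.88  5.14] turn z 11.8
  shift [0.  0.  8.8] turn z 0.0
```

Call:
servo_tool(plan=[1,1.3,-2.4,2.6,0,0,0,1,1.3,-2.5,2.6,0,0,0,1,0,0,0,0,0,5.9,1,0,0,0,0,0,5.9,1,0,0,0,0,0,0,1,0,0,0,0,0,0])

```text
time: 2.32
tool_pos: [0.5194, 0.0904, 0.1792]
orientation: [3.141, 0.06, -0.0]
force: [0.4, 0.4, 0.7]
finger_gap: 1.001
gripper_force: 0.0
```

```bash
python3 -c "
from h import *
i,P=cam('wrist');save('w1',i)
print(rect(P,.519,.092,.115,.14,.06))
print(rect(P,.519,.092,.078,.095,.2))
to((.519,.092,.092,2))"
```

```text
(array([0.5203, 0.0909]), array([0.0516, 0.0199]), 2.6, np.float64(0.1255), 1838, array([0.5225, 0.091 ]))
(array([0.5193, 0.091 ]), array([0.1904, 0.1902]), 2.1, np.float64(0.0859), 43290, array([0.5346, 0.0915]))
2.3667 [0.5195 0.0902 0.1794] [3.141 0.06  0.   ] 0.995 [ 0.33  0.21 -0.65  1.76  0.14  1.21 -1.9 ]
yaw 2.2 tilt fix (tool, deg) [ 0.02 -0.02  0.  ] F [0.2 0.6 0.2] grip 0.0
  shift [-0.04 -0.18  8.74] turn z 0.2
```

View pics/w1.png

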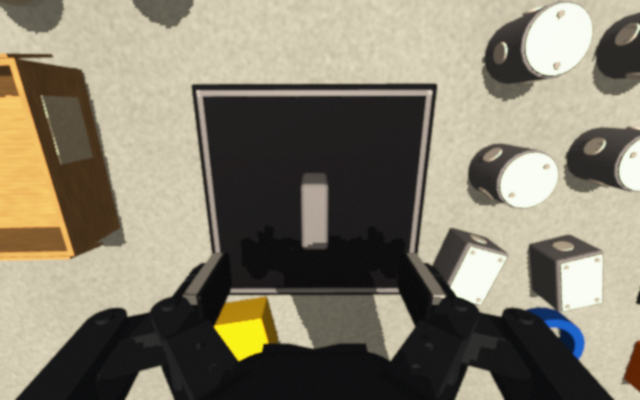

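The wrist view shows the knob at (314,210), midway between the fingers. Both cameras agree on tub centre (0.519, 0.091), yaw 2.2°.

Call:
servo_tool(plan=[1,0,-0.1,3,0,0,0,1,0,0,3,0,0,0,1,0,0,2.7,0,0,0,0,0,0,0,0,0,0,0,0,0,0,0,0,0,0,0,0,0,0,0,0,0,0,0,0,0,0,0,0,0,0,0,0,0,0,0,0,0,0,0,0,0], force=80)

```text
time: 3.12
tool_pos: [0.5205, 0.0916, 0.0941]
orientation: [3.141, 0.055, 0.005]
force: [-1.1, -0.5, 6.1]
finger_gap: 0.224
gripper_force: 78.9
```

Call:
servo_tool(plan=[0,0,0,0,0,0,0,0,0,0,-1,0,0,0,0,0,0,-2,0,0,0,0,0,0,-2.5,0,0,0,0,0,0,0,0,0,0])

```text
time: 3.53
tool_pos: [0.5215, 0.0923, 0.1524]
orientation: [-3.141, -0.055, -0.01]
force: [1.1, 0.1, -1.8]
finger_gap: 0.222
gripper_force: 78.5
```

```bash
python3 -c "
from h import *
to((.519,.092,.19,2),(.484,-.428,.19,2),(.484,-.428,.03,7))"
```

```text
3.5333 [0.5215 0.0923 0.1524] [-3.141 -0.055 -0.01 ] 0.222 [ 0.32  0.24 -0.65  1.79  0.16  1.16 -1.92]
yaw 2.0 tilt fix (tool, deg) [-0.02 -0.36  0.  ] F [ 1.1  0.1 -1.8] grip 78.5
  shift [-0.25  0.02 -3.76] turn z 0.0
  shift [-5.31 51.85 -0.  ] turn z 0.0
  shift [ 0.  0. 16.] turn z -5.0
```

Call:
servo_tool(plan=[0,-0.2,1.5,-2,0,0,0,0,-0.3,2.5,-1,0,0,0,0,-0.4,3.7,0,0,0,0,0,-0.4,3.7,0,0,0,0,0,-0.4,3.7,0,0,0,0,0,-0.4,3.7,0,0,0,0,0,-0.4,3.7,0,0,0,0,0,-0.4,3.7,0,0,0,0,0,-0.4,3.7,0,0,0,0,0,-0.4,3.7,0,0,0,0])

```text
time: 4.37
tool_pos: [0.4934, -0.2473, 0.1776]
orientation: [3.141, 0.055, 0.0]
force: [0.6, -1.3, -1.8]
finger_gap: 0.221
gripper_force: 78.9
```

Call:
servo_tool(plan=[0,-0.4,3.7,0,0,0,0,0,-0.4,3.7,0,0,0,0,0,-0.4,3.7,0,0,0,0,0,-0.4,3.7,0,0,0,0,0,-0.3,2.5,0,0,0,0,0,0,1,0,0,0,0,0,0,0,0,0,0,-2.5,0,0,0,0,0,0,-2.5,0,0,0,0,0,0,0])

```text
time: 5.12
tool_pos: [0.4815, -0.4287, 0.1772]
orientation: [-3.135, -0.195, 0.0]
force: [-0.1, 0.2, -2.8]
finger_gap: 0.22
gripper_force: 78.9
```

```bash
python3 -c "
from h import *
i,P=cam('top');save('t2',i)
print(rect(P,.484,-.428,.14,.3,.0))
i,P=cam('wrist');
s=to((.484,-.428,.1,7),(.484,-.428,.029,7))"
```

```text
None
5.2167 [ 0.4817 -0.4286  0.1774] [-3.135 -0.191 -0.   ] 0.22 [ 0.9   0.43 -0.32  1.46  0.14  1.28 -0.89]
yaw 7.0 tilt fix (tool, deg) [-0.02 -0.    0.  ] F [ 0.7 -0.1 -3.3] grip 78.9
  shift [ 0.24 -0.03  7.74] turn z -0.0
  shift [0.  0.  7.1] turn z 0.0
```

View pics/t2.png

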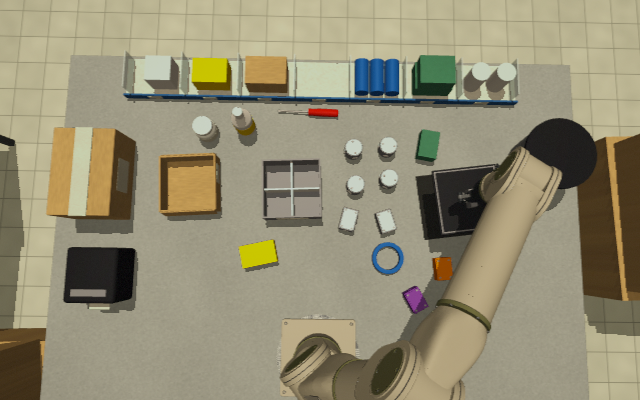

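The top view shows the lid hanging over the mat (470,200) and the tub (292,190) open and empty with its divider cross. Now I lower it.

Call:
servo_tool(plan=[0,0.2,0,3.5,0,0,0,0,0,0,3.5,0,0,0,0,0,0,3,0,0,0,0,0,0,2,0,0,0,0,0,0,1.2,0,0,0,0,0,0,0.8,0,0,0,0,0,0,0.5,0,0,0,0,0,0,0,0,0,0])

```text
time: 5.88
tool_pos: [0.4837, -0.4289, 0.0324]
orientation: [3.136, 0.191, 0.0]
force: [-1.7, -0.3, -2.0]
finger_gap: 0.221
gripper_force: 78.8
```

```bash
python3 -c "
from h import *
to((.484,-.428,.028,7))"
```

```text
5.8833 [ 0.4837 -0.4289  0.0324] [3.136 0.191 0.   ] 0.221 [ 0.88  0.57 -0.3   1.58  0.19  1.02 -0.92]
yaw 7.0 tilt fix (tool, deg) [ 0.01 -0.01  0.  ] F [-1.7 -0.3 -2. ] grip 78.8
  shift [ 0.04 -0.09  0.44] turn z -0.0
```

Call:
servo_tool(plan=[0,0,0,0.2,0,0,0,0,0,0,0.2,0,0,0,0,0,0,0,0,0,0,0.6,0,0,0,0,0,0,0.6,0,0,0,0,0,0,0.6,0,0,-1,0,0,0,0.6,0,0,-3,0,0,0,0.8,0,0,-4,0,0,0,1,0,0,-4,0,0,0,1,0,0,-3,0,0,0], force=40)

```text
time: 6.72
tool_pos: [0.4843, -0.4293, 0.1833]
orientation: [3.133, 0.192, 0.005]
force: [0.9, -0.4, 1.1]
finger_gap: 0.986
gripper_force: 0.0
```

```bash
cat >> h.py <<'E'
def scan(P):
    for n,x,y,lo,hi,r in [("r0",.655,-.102,.048,.065,.042),("r1",.664,-.212,.048,.065,.042),("r2",.538,-.108,.048,.065,.042),("r3",.559,-.214,.048,.065,.042),("o0",.428,-.087,.037,.053,.055),("o1",.423,-.205,.037,.053,.055)]:
        q=rect(P,x,y,lo,hi,r)
        if q: q=rect(P,*q[5],lo,hi,r)
        print(n,q)
E
python3 -c "
from h import *
i,P=cam('wrist');print(rect(P,.484,-.428,.012,.03,.14),rect(P,.484,-.428,.052,.07,.06))
i,P=cam('top');scan(P)
to((.423,-.205,.18,-73),(.559,-.214,.18,0),)"
```

```text
(array([ 0.4829, -0.4288]), array([0.1894, 0.1908]), 7.0, np.float64(0.0199), 28093, array([ 0.4924, -0.4274])) (array([ 0.4834, -0.4289]), array([0.0515, 0.0198]), 6.5, np.float64(0.0596), 1074, array([ 0.4846, -0.4285]))
r0 (array([ 0.6561, -0.1017]), array([0.0546, 0.0567]), 13.2, np.float64(0.0576), 252, array([ 0.6553, -0.1013]))
r1 (array([ 0.6632, -0.2112]), array([0.0551, 0.0558]), 89.8, np.float64(0.0571), 254, array([ 0.6638, -0.2118]))
r2 (array([ 0.5389, -0.1081]), array([0.0572, 0.0549]), 89.7, np.float64(0.0572), 265, array([ 0.5379, -0.1079]))
r3 (array([ 0.5599, -0.2147]), array([0.0536, 0.0563]), 45.3, np.float64(0.0573), 257, array([ 0.5592, -0.214 ]))
o0 (array([ 0.4277, -0.0876]), array([0.05  , 0.0702]), 76.4, np.float64(0.0461), 349, array([ 0.427 , -0.0869]))
o1 (array([ 0.4228, -0.2053]), array([0.0695, 0.0504]), 18.6, np.float64(0.0463), 345, array([ 0.4228, -0.2051]))
6.8167 [ 0.4861 -0.4307  0.1863] [3.128 0.191 0.013] 1.005 [ 0.9   0.42 -0.33  1.45  0.14  1.28 -0.89]
yaw 7.0 tilt fix (tool, deg) [ 0.48 -0.44  0.  ] F [0.3 0.5 1. ] grip 0.0
  shift [ -3.52 -23.17   0.63] turn z 80.0
  shift [  4.84 -12.74  -0.  ] turn z -73.0
```

The lid lies flat and central on the mat (centre 0.483, −0.429). Next is round3 at (0.5595, −0.214), using a yaw of 47° so the fingers fit diagonally in a pocket.

Call:
servo_tool(plan=[1,1.65,-3.4,0,0,0,0,1,1.65,-3.4,0,0,0,0,1,1.65,-3.4,0,0,0,0,1,1.65,-3.4,0,0,0,0,1,1.65,-3.4,0,0,0,0,1,1.65,-3.5,0,0,0,0,1,0,0,2,0,0,-6.7,1,0,0,2,0,0,-6.7,1,0,0,1,0,0,-6.7,1,0,0,1,0,0,-6.7])

```text
time: 7.65
tool_pos: [0.5566, -0.2131, 0.1179]
orientation: [3.003, 0.923, -0.001]
force: [0.1, -0.8, 0.3]
finger_gap: 0.998
gripper_force: 0.0
```

Call:
servo_tool(plan=[1,0,0,0,0,0,-6.7,1,0,0,0,0,0,-6.7,1,0,0,0,0,0,0,1,0,0,0,0,0,0])

```text
time: 7.98
tool_pos: [0.5569, -0.2135, 0.1188]
orientation: [2.881, 1.252, 0.001]
force: [0.3, 0.5, 0.1]
finger_gap: 0.999
gripper_force: 0.0
```

```bash
python3 -c "
from h import *
i,P=cam('wrist');print(rect(P,.5595,-.2143,.05,.065,.04))
to((.5595,-.2143,.020,47),(.5595,-.2143,.16,47),(.5623,.1372,.16,47),(.5623,.1372,.028,47))"
```

```text
(array([ 0.561 , -0.2163]), array([0.0568, 0.0568]), 88.1, np.float64(0.0581), 4241, array([ 0.5621, -0.2149]))
8.0333 [ 0.5569 -0.2135  0.1188] [2.881e+00 1.251e+00 1.000e-03] 0.998 [ 0.72  0.41 -0.53  1.65  0.22  1.14 -0.62]
yaw 47.0 tilt fix (tool, deg) [ 0.04 -0.01  0.  ] F [-0.1  0.3  0. ] grip 0.0
  shift [0.12 0.24 9.88] turn z -0.0
  shift [  0.   0. -14.] turn z 0.0
  shift [ 25.9  -23.77  -0.  ] turn z 0.0
  shift [ 0.   0.  13.2] turn z 0.0
```

Call:
servo_tool(plan=[1,0.1,0.4,3,0,0,0,1,0,0,3,0,0,0,1,0,0,2.5,0,0,0,1,0,0,1.4,0,0,0,0.4,0,0,0,0,0,0,0.4,0,0,0,0,0,0,0.4,0,0,0,0,0,0,0.4,0,0,0,0,0,0,0.4,0,0,0,0,0,0,0.4,0,0,0,0,0,0], force=40)

```text
time: 8.87
tool_pos: [0.5614, -0.2157, 0.0209]
orientation: [2.877, 1.256, 0.003]
force: [0.1, 0.2, 7.8]
finger_gap: 0.67
gripper_force: 43.3
```

Call:
servo_tool(plan=[0.4,0,0,-1.5,0,0,0,0.4,0,0,-3,0,0,0,0.4,0,0,-3.5,0,0,0,0.4,0,0,-3.5,0,0,0,0.4,0,0,-2.5,0,0,0])

```text
time: 9.28
tool_pos: [0.5611, -0.2154, 0.163]
orientation: [2.877, 1.257, 0.003]
force: [0.6, 0.2, -0.9]
finger_gap: 0.667
gripper_force: 42.9
```

```bash
python3 -c "
from h import *
to((.5623,.1372,.16,47),(.5623,.1372,.028,47))"
```

```text
9.2833 [ 0.5611 -0.2154  0.163 ] [2.877 1.257 0.003] 0.667 [ 0.73  0.38 -0.54  1.6   0.2   1.22 -0.6 ]
yaw 47.2 tilt fix (tool, deg) [ 0.17 -0.06  0.  ] F [ 0.6  0.2 -0.9] grip 42.9
  shift [ 25.95 -23.88   0.3 ] turn z 0.2
  shift [ 0.   0.  13.2] turn z 0.0
```

Call:
servo_tool(plan=[0.4,1.6,-1.4,0,0,0,0,0.4,2.7,-2.5,0,0,0,0,0.4,2.8,-2.6,0,0,0,0,0.4,2.8,-2.6,0,0,0,0,0.4,2.8,-2.6,0,0,0,0,0.4,2.8,-2.6,0,0,0,0,0.4,2.8,-2.6,0,0,0,0,0.4,2.8,-2.6,0,0,0,0,0.4,2.8,-2.5,0,0,0,0,0.4,2,-1.9,0,0,0,0])

```text
time: 10.12
tool_pos: [0.5605, 0.1408, 0.16]
orientation: [-2.877, -1.261, -0.002]
force: [0.1, -0.1, -1.4]
finger_gap: 0.67
gripper_force: 42.9
```

Call:
servo_tool(plan=[0.4,0,0,0,0,0,0,0.4,0,0,2,0,0,0,0.4,0,0,1,0,0,0,0.4,0,0,0,0,0,0])

```text
time: 10.45
tool_pos: [0.5597, 0.1359, 0.127]
orientation: [-2.879, -1.257, 0.006]
force: [-0.1, -0.3, -0.7]
finger_gap: 0.67
gripper_force: 42.9
```

```bash
python3 -c "
from h import *
to((.5623,.1372,.028,47))"
```

```text
10.45 [0.5597 0.1359 0.127 ] [-2.879 -1.257  0.006] 0.67 [ 0.25  0.4  -0.7   1.69  0.27  1.16 -1.26]
yaw 47.2 tilt fix (tool, deg) [-0.11  0.19  0.  ] F [-0.1 -0.3 -0.7] grip 42.9
  shift [0.27 0.1  9.9 ] turn z 0.2
```

Call:
servo_tool(plan=[0.4,0.25,0.1,1,0,0,0,0.4,0,0,1.5,0,0,0,0.4,0,0,2,0,0,0,0.4,0,0,2,0,0,0,0.4,0,0,2,0,0,0,0.4,0,0,1.2,0,0,0,0.4,0,0,0,0,0,0])

```text
time: 11.03
tool_pos: [0.5637, 0.1373, 0.032]
orientation: [2.879, 1.256, -0.002]
force: [-2.7, -3.6, 3.0]
finger_gap: 0.668
gripper_force: 46.5
```

```bash
python3 -c "
from h import *
to((.5623,.1372,.026,47))"
```

```text
11.0333 [0.5637 0.1373 0.032 ] [ 2.879e+00  1.256e+00 -2.000e-03] 0.668 [ 0.21  0.52 -0.65  1.75  0.37  1.   -1.33]
yaw 47.1 tilt fix (tool, deg) [0.02 0.08 0.  ] F [-2.7 -3.6  3. ] grip 46.5
  shift [-0.1  -0.09  0.6 ] turn z 0.1
```

Call:
servo_tool(plan=[0.4,-0.2,0,0,0,0,0,0.4,0,0,0.4,0,0,0,0.74,0,0,0,0,0,0,0.74,0,0,0,0,0,0,0.74,0,0,-0.5,0,0,0,0.74,0,0,-2.5,0,0,0,0.74,0,0,-3.5,0,0,0,0.74,0,0,-3.5,0,0,0,0.74,0,0,-2.5,0,0,0,0.74,0,0,0,0,0,0])

```text
time: 11.87
tool_pos: [0.565, 0.1379, 0.1593]
orientation: [2.877, 1.257, 0.014]
force: [1.0, -0.2, 0.2]
finger_gap: 0.74
gripper_force: 0.0
```

```bash
python3 -c "
from h import *
i,P=cam('wrist');print(rect(P,.5623,.1372,.055,.067,.04),rect(P,.5195,.091,.074,.088,.15),rect(P,.5195,.091,.074,.088,.15))
i,P=cam('top');scan(P)
to((.538,-.1085,.15,47),(.538,-.1085,.02,47))"
```

```text
(array([0.5627, 0.1361]), array([0.057, 0.057]), 17.1, np.float64(0.0631), 3177, array([0.5639, 0.1375])) (array([0.5198, 0.0902]), array([0.1836, 0.184 ]), 2.4, np.float64(0.0806), 3608, array([0.5476, 0.1212])) (array([0.5198, 0.0902]), array([0.1836, 0.184 ]), 2.4, np.float64(0.0806), 3608, array([0.5476, 0.1212]))
r0 (array([ 0.6564, -0.1012]), array([0.0548, 0.0558]), 47.7, np.float64(0.0572), 252, array([ 0.6551, -0.1013]))
r1 (array([ 0.6645, -0.2118]), array([0.0535, 0.0553]), 0.5, np.float64(0.0571), 253, array([ 0.6641, -0.2116]))
r2 (array([ 0.539 , -0.1082]), array([0.0552, 0.0573]), 1.5, np.float64(0.0574), 262, array([ 0.5379, -0.1081]))
r3 None
o0 (array([ 0.4274, -0.0871]), array([0.0501, 0.0703]), 75.5, np.float64(0.0463), 347, array([ 0.4271, -0.0869]))
o1 (array([ 0.4231, -0.2056]), array([0.0699, 0.0508]), 18.7, np.float64(0.0457), 344, array([ 0.4226, -0.2051]))
11.9667 [0.5629 0.1368 0.1544] [2.878 1.257 0.004] 0.744 [ 0.26  0.37 -0.71  1.66  0.26  1.21 -1.25]
yaw 47.2 tilt fix (tool, deg) [ 0.11 -0.11  0.  ] F [-0.3  0.2 -0.7] grip 0.0
  shift [-19.68  14.85   0.44] turn z 0.2
  shift [ 0.  0. 13.] turn z 0.0
```

Call:
servo_tool(plan=[1,-2.8,2.15,0,0,0,0,1,-2.8,2.15,0,0,0,0,1,-2.8,2.15,0,0,0,0,1,-2.8,2.15,0,0,0,0,1,-2.8,2.1,0,0,0,0,1,-2.8,2.1,0,0,0,0,1,-2.8,2.1,0,0,0,0,1,0,0,2.5,0,0,0,1,0,0,2,0,0,0,1,0,0,0,0,0,0])

```text
time: 12.8
tool_pos: [0.535, -0.1088, 0.1034]
orientation: [-2.876, -1.254, 0.009]
force: [-1.2, -0.2, -0.1]
finger_gap: 0.996
gripper_force: 0.0
```

```bash
python3 -c "
from h import *
i,P=cam('wrist');print(rect(P,.539,-.109,.05,.065,.04))
to((.539,-.109,.02,47))"
```

```text
(array([ 0.5398, -0.1101]), array([0.0571, 0.0568]), 44.3, np.float64(0.0581), 4870, array([ 0.5411, -0.1083]))
12.85 [ 0.5362 -0.1081  0.1056] [-2.876 -1.256  0.006] 1.003 [ 0.63  0.33 -0.6   1.79  0.21  1.09 -0.79]
yaw 47.2 tilt fix (tool, deg) [-0.28  0.13  0.  ] F [ 0.2  0.1 -0.5] grip 0.0
  shift [0.13 0.26 8.56] turn z 0.2
```

Now grasp, lift, and carry to pocket B at (0.566, 0.048).

Call:
servo_tool(plan=[1,0.1,0.35,3,0,0,0,1,0,0,3,0,0,0,1,0,0,2.5,0,0,0,0.4,0,0,0,0,0,0,0.4,0,0,0,0,0,0,0.4,0,0,0,0,0,0,0.4,0,0,0,0,0,0,0.4,0,0,0,0,0,0,0.4,0,0,-1.5,0,0,0,0.4,0,0,-3,0,0,0])

```text
time: 13.68
tool_pos: [0.5396, -0.1098, 0.0669]
orientation: [-2.876, -1.257, 0.006]
force: [0.4, -0.4, -0.6]
finger_gap: 0.666
gripper_force: 42.9
```

Call:
servo_tool(plan=[0.4,0,0,-3.5,0,0,0,0.4,0,0,-3,0,0,0,0.4,0,0,-1.5,0,0,0,0.4,0,0,0,0,0,0])

```text
time: 14.02
tool_pos: [0.5439, -0.1102, 0.1534]
orientation: [2.874, 1.256, 0.009]
force: [0.5, 0.9, -0.0]
finger_gap: 0.666
gripper_force: 42.9
```

```bash
python3 -c "
from h import *
to((.5657,.0480,.13,47),(.5657,.048,.028,47))"
```

```text
14.0167 [ 0.5439 -0.1102  0.1534] [2.874 1.256 0.009] 0.666 [ 0.64  0.29 -0.61  1.73  0.18  1.17 -0.77]
yaw 47.2 tilt fix (tool, deg) [ 0.4  -0.18  0.  ] F [ 0.5  0.9 -0. ] grip 42.9
  shift [13.09 -9.15  2.34] turn z 0.2
  shift [ 0.   0.  10.2] turn z 0.0
```

Call:
servo_tool(plan=[0.4,1.5,-1,0,0,0,0,0.4,2.7,-1.9,0,0,0,0,0.4,2.7,-1.9,0,0,0,0,0.4,2.7,-1.9,0,0,0,0,0.4,2.3,-1.6,0,0,0,0,0.4,1.3,-0.9,0.5,0,0,0,0.4,0,0,1.8,0,0,0,0.4,0,0,0,0,0,0,0.4,0,0,0,0,0,0])

```text
time: 14.77
tool_pos: [0.5628, 0.0489, 0.1245]
orientation: [-2.879, -1.257, 0.004]
force: [-0.1, 0.3, -0.2]
finger_gap: 0.67
gripper_force: 42.9
```

```bash
python3 -c "
from h import *
to((.5655,.0480,.028,47))"
```

```text
14.7667 [0.5628 0.0489 0.1245] [-2.879 -1.257  0.004] 0.67 [ 0.4   0.37 -0.67  1.72  0.25  1.14 -1.1 ]
yaw 47.2 tilt fix (tool, deg) [-0.08  0.11  0.  ] F [-0.1  0.3 -0.2] grip 42.9
  shift [0.12 0.25 9.65] turn z 0.2
```

Call:
servo_tool(plan=[0.4,0.05,0.15,1,0,0,0,0.4,0,0,1.5,0,0,0,0.4,0,0,2,0,0,0,0.4,0,0,2,0,0,0,0.4,0,0,2,0,0,0,0.4,0,0,0.8,0,0,0,0.4,0,0,0,0,0,0])

```text
time: 15.35
tool_pos: [0.5655, 0.0484, 0.0319]
orientation: [2.879, 1.257, 0.0]
force: [0.4, 0.5, -0.1]
finger_gap: 0.668
gripper_force: 43.3
```

```bash
python3 -c "
from h import *
to((.5655,.0480,.028,47))"
```

```text
15.35 [0.5655 0.0484 0.0319] [2.879 1.257 0.   ] 0.668 [ 0.35  0.48 -0.63  1.79  0.34  0.98 -1.16]
yaw 47.2 tilt fix (tool, deg) [ 0.01 -0.02  0.  ] F [ 0.4  0.5 -0.1] grip 43.3
  shift [-0.03  0.02  0.39] turn z 0.2
```

Call:
servo_tool(plan=[0.4,0,0,0.4,0,0,0,0.4,0,0,0.2,0,0,0,0.74,0,0,0,0,0,0,0.74,0,0,0,0,0,0,0.74,0,0,-0.5,0,0,0,0.74,0,0,-2.5,0,0,0,0.74,0,0,-3.5,0,0,0,0.74,0,0,-3.5,0,0,0,0.74,0,0,-2,0,0,0,0.74,0,0,0,0,0,0])

```text
time: 16.18
tool_pos: [0.568, 0.0488, 0.1519]
orientation: [2.876, 1.255, 0.012]
force: [0.3, -0.2, 0.6]
finger_gap: 0.739
gripper_force: 0.0
```

```bash
python3 -c "
from h import *
i,P=cam('wrist');print(rect(P,.5657,.048,.055,.067,.04))
i,P=cam('top');scan(P)
to((.657,-.1025,.15,47),(.657,-.1025,.02,47))"
```

```text
(array([0.565 , 0.0476]), array([0.0566, 0.057 ]), 40.1, np.float64(0.0631), 3360, array([0.566, 0.049]))
r0 (array([ 0.6553, -0.1028]), array([0.0549, 0.0549]), 1.5, np.float64(0.0571), 254, array([ 0.6551, -0.1015]))
r1 (array([ 0.6639, -0.2111]), array([0.055 , 0.0545]), 0.3, np.float64(0.0573), 252, array([ 0.6639, -0.2117]))
r2 None
r3 None
o0 (array([ 0.4432, -0.1091]), array([0.0476, 0.025 ]), 21.6, np.float64(0.0456), 76, array([ 0.4432, -0.1054]))
o1 (array([ 0.423 , -0.2057]), array([0.0695, 0.0501]), 18.3, np.float64(0.046), 344, array([ 0.4224, -0.2052]))
16.2833 [0.5658 0.0481 0.1473] [2.878 1.256 0.003] 0.742 [ 0.4   0.35 -0.68  1.69  0.23  1.18 -1.09]
yaw 47.1 tilt fix (tool, deg) [ 0.12 -0.07  0.  ] F [-0.4  0.5 -0.5] grip 0.0
  shift [-4.84 16.93 -0.27] turn z 0.1
  shift [ 0.  0. 13.] turn z 0.0
```

Call:
servo_tool(plan=[1,-0.97,3.4,0,0,0,0,1,-0.97,3.4,0,0,0,0,1,-0.97,3.4,0,0,0,0,1,-0.97,3.4,0,0,0,0,1,-0.97,3.3,0,0,0,0,1,0,0,2,0,0,0,1,0,0,2,0,0,0,1,0,0,0,0,0,0])

```text
time: 16.95
tool_pos: [0.6533, -0.1024, 0.1004]
orientation: [-2.876, -1.254, 0.011]
force: [-0.9, 0.4, -0.8]
finger_gap: 1.003
gripper_force: 0.0
```

```bash
python3 -c "
from h import *
i,P=cam('wrist');print(rect(P,.657,-.1025,.05,.065,.04))
i,P=cam('top');print(rect(P,.44,-.11,.037,.053,.09))
to((.657,-.1025,.02,47))"
```

```text
(array([ 0.6576, -0.103 ]), array([0.0572, 0.057 ]), 72.9, np.float64(0.0581), 5000, array([ 0.6591, -0.1016]))
(array([ 0.4274, -0.0874]), array([0.0498, 0.0702]), 76.0, np.float64(0.0459), 349, array([ 0.4271, -0.0868]))
17.05 [ 0.6552 -0.1014  0.105 ] [-2.877 -1.257  0.004] 0.998 [ 0.5   0.57 -0.58  1.47  0.32  1.2  -0.87]
yaw 47.2 tilt fix (tool, deg) [-0.15  0.09  0.  ] F [0.1 0.1 0.2] grip 0.0
  shift [0.05 0.21 8.5 ] turn z 0.2
```

Call:
servo_tool(plan=[1,0.05,0.25,3,0,0,0,1,0,0,3,0,0,0,1,0,0,2.5,0,0,0,0.4,0,0,0,0,0,0,0.4,0,0,0,0,0,0,0.4,0,0,0,0,0,0,0.4,0,0,0,0,0,0,0.4,0,0,0,0,0,0,0.4,0,0,-1.5,0,0,0,0.4,0,0,-3,0,0,0])

```text
time: 17.88
tool_pos: [0.6563, -0.103, 0.0648]
orientation: [-2.876, -1.257, 0.007]
force: [0.4, -0.4, -1.3]
finger_gap: 0.669
gripper_force: 42.9
```

Call:
servo_tool(plan=[0.4,0,0,-3.5,0,0,0,0.4,0,0,-3,0,0,0,0.4,0,0,-1.5,0,0,0,0.4,0,0,0,0,0,0,0.4,0,0,0,0,0,0])

```text
time: 18.3
tool_pos: [0.659, -0.103, 0.1487]
orientation: [2.877, 1.257, 0.004]
force: [-0.2, -0.3, -0.9]
finger_gap: 0.668
gripper_force: 42.9
```

```bash
python3 -c "
from h import *
to((.473,.1335,.145,47),(.473,.1335,.028,47))"
```

```text
18.3 [ 0.659  -0.103   0.1487] [2.877 1.257 0.004] 0.668 [ 0.5   0.54 -0.59  1.42  0.3   1.27 -0.85]
yaw 47.2 tilt fix (tool, deg) [ 0.16 -0.09  0.  ] F [-0.2 -0.3 -0.9] grip 42.9
  shift [  4.71 -29.72   0.37] turn z 0.2
  shift [ 0.   0.  11.7] turn z 0.0
```

Call:
servo_tool(plan=[0.4,0.3,-1.6,0,0,0,0,0.4,0.5,-3.2,0,0,0,0,0.4,0.6,-3.8,0,0,0,0,0.4,0.6,-3.8,0,0,0,0,0.4,0.6,-3.8,0,0,0,0,0.4,0.6,-3.8,0,0,0,0,0.4,0.6,-3.8,0,0,0,0,0.4,0.5,-3.2,0,0,0,0,0.4,0.4,-2.2,0,0,0,0,0.4,0.1,-0.5,0,0,0,0])

```text
time: 19.13
tool_pos: [0.47, 0.1374, 0.1459]
orientation: [-2.875, -1.265, 0.002]
force: [-0.3, 0.7, -0.4]
finger_gap: 0.665
gripper_force: 42.9
```

Call:
servo_tool(plan=[0.4,0,0,1.5,0,0,0,0.4,0,0,0.5,0,0,0,0.4,0,0,0,0,0,0,0.4,0,0,0,0,0,0])

```text
time: 19.47
tool_pos: [0.4729, 0.1333, 0.1259]
orientation: [-2.879, -1.256, 0.002]
force: [0.1, 0.7, -0.8]
finger_gap: 0.663
gripper_force: 42.9
```

```bash
python3 -c "
from h import *
to((.473,.1335,.028,47))"
```

```text
19.4667 [0.4729 0.1333 0.1259] [-2.879e+00 -1.256e+00  2.000e-03] 0.663 [ 0.34  0.21 -0.77  1.9   0.16  1.1  -1.24]
yaw 47.1 tilt fix (tool, deg) [-0.06  0.06  0.  ] F [ 0.1  0.7 -0.8] grip 42.9
  shift [ 0.02 -0.01  9.79] turn z 0.1
```

Call:
servo_tool(plan=[0.4,0,0,1,0,0,0,0.4,0,0,1.5,0,0,0,0.4,0,0,2,0,0,0,0.4,0,0,2,0,0,0,0.4,0,0,2,0,0,0,0.4,0,0,0.9,0,0,0,0.4,0,0,0.4,0,0,0,0.4,0,0,0,0,0,0])

```text
time: 20.13
tool_pos: [0.4741, 0.134, 0.0307]
orientation: [2.878, 1.257, -0.0]
force: [-11.7, -8.2, 37.9]
finger_gap: 0.665
gripper_force: 57.2
```

Call:
servo_tool(plan=[0.74,0,0,0,0,0,0,0.74,0,0,0,0,0,0,0.74,0,0,-0.5,0,0,0,0.74,0,0,-2.5,0,0,0,0.74,0,0,-3.5,0,0,0,0.74,0,0,-3.5,0,0,0,0.74,0,0,-2,0,0,0,0.74,0,0,0,0,0,0])

```text
time: 20.8
tool_pos: [0.4755, 0.135, 0.1529]
orientation: [2.877, 1.257, 0.011]
force: [0.8, 0.7, -0.3]
finger_gap: 0.74
gripper_force: 0.0
```

```bash
python3 -c "
from h import *
i,P=cam('wrist');print(rect(P,.473,.1335,.055,.067,.04))
i,P=cam('top');scan(P)
to((.665,-.2125,.15,47),(.665,-.2125,.02,47))"
```

```text
(array([0.4738, 0.1318]), array([0.0573, 0.0563]), 45.7, np.float64(0.0631), 3330, array([0.4748, 0.1333]))
r0 None
r1 (array([ 0.6644, -0.2114]), array([0.055 , 0.0545]), 0.8, np.float64(0.057), 256, array([ 0.6638, -0.2117]))
r2 None
r3 None
o0 (array([ 0.4276, -0.0873]), array([0.05  , 0.0705]), 75.9, np.float64(0.0458), 345, array([ 0.4272, -0.0871]))
o1 (array([ 0.4232, -0.2056]), array([0.0698, 0.0502]), 18.0, np.float64(0.0461), 347, array([ 0.4228, -0.2052]))
20.9 [0.4736 0.1339 0.1489] [2.878e+00 1.257e+00 2.000e-03] 0.74 [ 0.36  0.18 -0.79  1.88  0.14  1.14 -1.22]
yaw 47.2 tilt fix (tool, deg) [ 0.08 -0.06  0.  ] F [-0.4 -0.1  0.6] grip 0.0
  shift [-12.39  37.59  -0.11] turn z 0.2
  shift [ 0.  0. 13.] turn z 0.0
```

Call:
servo_tool(plan=[1,-1.24,3.75,0,0,0,0,1,-1.24,3.75,0,0,0,0,1,-1.24,3.75,0,0,0,0,1,-1.24,3.75,0,0,0,0,1,-1.24,3.75,0,0,0,0,1,-1.24,3.75,0,0,0,0,1,-1.24,3.75,0,0,0,0,1,-1.24,3.75,0,0,0,0,1,-1.24,3.75,0,0,0,0,1,-1.24,3.75,0,0,0,0])

```text
time: 21.73
tool_pos: [0.6638, -0.2136, 0.146]
orientation: [-2.878, -1.257, 0.004]
force: [1.3, 0.6, 0.5]
finger_gap: 1.001
gripper_force: 0.0
```

Call:
servo_tool(plan=[1,0,0,2,0,0,0,1,0,0,2,0,0,0,1,0,0,0,0,0,0,1,0,0,0,0,0,0])

```text
time: 22.07
tool_pos: [0.6626, -0.2111, 0.1059]
orientation: [-2.876, -1.257, 0.005]
force: [-0.1, 0.3, 0.9]
finger_gap: 1.001
gripper_force: 0.0
```

```bash
python3 -c "
from h import *
i,P=cam('wrist');print(rect(P,.665,-.2125,.05,.065,.04))
to((.665,-.2125,.02,47))"
```

```text
(array([ 0.6666, -0.2142]), array([0.0568, 0.0569]), 36.7, np.float64(0.0581), 4741, array([ 0.6678, -0.2126]))
22.1167 [ 0.6636 -0.211   0.1077] [-2.877e+00 -1.258e+00  2.000e-03] 1.003 [ 0.6   0.63 -0.53  1.36  0.32  1.23 -0.7 ]
yaw 47.2 tilt fix (tool, deg) [-0.09  0.03  0.  ] F [-0.1  0.8  0.7] grip 0.0
  shift [-0.01  0.2   8.77] turn z 0.2
```

Call:
servo_tool(plan=[1,0,0.3,3,0,0,0,1,0,0,3,0,0,0,1,0,0,2.7,0,0,0,0.4,0,0,0,0,0,0,0.4,0,0,0,0,0,0,0.4,0,0,0,0,0,0,0.4,0,0,0,0,0,0,0.4,0,0,0,0,0,0,0.4,0,0,-1.5,0,0,0,0.4,0,0,-3,0,0,0])

```text
time: 22.95
tool_pos: [0.664, -0.2135, 0.0646]
orientation: [-2.876, -1.257, 0.007]
force: [0.3, -0.4, 0.2]
finger_gap: 0.667
gripper_force: 42.9
```

Call:
servo_tool(plan=[0.4,0,0,-3.5,0,0,0,0.4,0,0,-3,0,0,0,0.4,0,0,-1.5,0,0,0,0.4,0,0,0,0,0,0,0.4,0,0,0,0,0,0])

```text
time: 23.37
tool_pos: [0.6668, -0.2139, 0.1488]
orientation: [2.877, 1.257, 0.004]
force: [0.2, 0.3, -0.9]
finger_gap: 0.669
gripper_force: 42.9
```

```bash
python3 -c "
from h import *
to((.4765,.0445,.145,47),(.4765,.0445,.03,47))"
```

```text
23.3667 [ 0.6668 -0.2139  0.1488] [2.877 1.257 0.004] 0.669 [ 0.6   0.6  -0.54  1.32  0.31  1.3  -0.69]
yaw 47.2 tilt fix (tool, deg) [ 0.18 -0.07  0.  ] F [ 0.2  0.3 -0.9] grip 42.9
  shift [  6.03 -31.52   0.38] turn z 0.2
  shift [ 0.   0.  11.5] turn z 0.0
```

Call:
servo_tool(plan=[0.4,0.3,-1.6,0,0,0,0,0.4,0.6,-3.2,0,0,0,0,0.4,0.7,-3.8,0,0,0,0,0.4,0.7,-3.8,0,0,0,0,0.4,0.8,-3.8,0,0,0,0,0.4,0.8,-3.8,0,0,0,0,0.4,0.7,-3.8,0,0,0,0,0.4,0.7,-3.5,0,0,0,0,0.4,0.5,-2.8,0,0,0,0,0.4,0.2,-1.4,0,0,0,0])

```text
time: 24.2
tool_pos: [0.473, 0.0472, 0.1457]
orientation: [-2.876, -1.263, 0.003]
force: [0.0, 0.3, 0.3]
finger_gap: 0.667
gripper_force: 43.0
```

Call:
servo_tool(plan=[0.4,0,0,1.5,0,0,0,0.4,0,0,0.5,0,0,0,0.4,0,0,0,0,0,0,0.4,0,0,0,0,0,0])

```text
time: 24.53
tool_pos: [0.4758, 0.0435, 0.126]
orientation: [-2.879, -1.256, 0.002]
force: [-0.1, -0.1, -0.5]
finger_gap: 0.668
gripper_force: 43.0
```

```bash
python3 -c "
from h import *
to((.4765,.0445,.03,47))"
```

```text
24.5333 [0.4758 0.0435 0.126 ] [-2.879e+00 -1.256e+00  2.000e-03] 0.668 [ 0.51  0.17 -0.74  1.94  0.13  1.09 -1.03]
yaw 47.1 tilt fix (tool, deg) [-0.06  0.04  0.  ] F [-0.1 -0.1 -0.5] grip 43.0
  shift [ 0.12 -0.02  9.6 ] turn z 0.1
```

Call:
servo_tool(plan=[0.4,0.05,0,1,0,0,0,0.4,0,0,1.5,0,0,0,0.4,0,0,2,0,0,0,0.4,0,0,2,0,0,0,0.4,0,0,2,0,0,0,0.4,0,0,0.6,0,0,0,0.4,0,0,0.2,0,0,0,0.4,0,0,0,0,0,0])

```text
time: 25.2
tool_pos: [0.4765, 0.0446, 0.0332]
orientation: [-2.879, -1.257, -0.0]
force: [-0.4, 0.1, -0.1]
finger_gap: 0.669
gripper_force: 42.8
```

Call:
servo_tool(plan=[0.74,0,0,0,0,0,0,0.74,0,0,0,0,0,0,0.74,0,0,-0.5,0,0,0,0.74,0,0,-2.5,0,0,0,0.74,0,0,-3.5,0,0,0,0.74,0,0,-3.5,0,0,0,0.74,0,0,-2,0,0,0,0.74,0,0,0,0,0,0])

```text
time: 25.87
tool_pos: [0.4786, 0.0451, 0.1584]
orientation: [2.875, 1.256, 0.011]
force: [1.0, 0.4, -0.0]
finger_gap: 0.741
gripper_force: 0.0
```

```bash
python3 -c "
from h import *
i,P=cam('wrist');print(rect(P,.4765,.0445,.055,.067,.04))
i,P=cam('top');scan(P)
to((.4285,-.0885,.15,-13.5),(.4285,-.0885,.015,-13.5))"
```

```text
(array([0.4751, 0.0445]), array([0.0573, 0.0566]), 49.0, np.float64(0.0631), 3213, array([0.4767, 0.0457]))
r0 None
r1 None
r2 None
r3 None
o0 (array([ 0.4275, -0.0873]), array([0.0498, 0.0702]), 76.4, np.float64(0.0458), 345, array([ 0.4272, -0.0868]))
o1 (array([ 0.4234, -0.2056]), array([0.0693, 0.0501]), 18.3, np.float64(0.0461), 349, array([ 0.4227, -0.2051]))
25.9667 [0.4766 0.0445 0.1543] [2.878 1.257 0.003] 0.742 [ 0.52  0.13 -0.75  1.9   0.1   1.14 -1.01]
yaw 47.2 tilt fix (tool, deg) [ 0.13 -0.05  0.  ] F [ 0.  -0.7 -0.7] grip 0.0
  shift [-13.02   5.51   0.43] turn z 60.7
  shift [ 0.  -0.  13.5] turn z 0.0
```

Call:
servo_tool(plan=[1,-3.25,1.4,0,0,0,0,1,-3.25,1.4,0,0,0,0,1,-3.25,1.4,0,0,0,0,1,-3.25,1.4,0,0,0,0,1,0,0,0.8,0,0,6.75,1,0,0,0.8,0,0,6.75,1,0,0,0.8,0,0,6.75,1,0,0,0.8,0,0,6.75,1,0,0,0.8,0,0,6.75,1,0,0,0,0,0,6.75])

```text
time: 26.8
tool_pos: [0.4271, -0.0885, 0.1108]
orientation: [-3.135, -0.174, 0.006]
force: [-1.1, 0.5, -0.1]
finger_gap: 0.998
gripper_force: 0.0
```

Call:
servo_tool(plan=[1,0,0,0,0,0,6.75,1,0,0,0,0,0,6.75,1,0,0,0,0,0,6.75,1,0,0,0,0,0,0,1,0,0,0,0,0,0])

```text
time: 27.22
tool_pos: [0.4282, -0.0886, 0.1125]
orientation: [-3.12, 0.364, 0.002]
force: [1.2, 0.0, 0.2]
finger_gap: 1.0
gripper_force: 0.0
```

```bash
python3 -c "
from h import *
i,P=cam('wrist');print(rect(P,.4285,-.0885,.039,.055,.055))
to((.4285,-.0885,.010,-13.5),(.4285,-.0885,.16,-13.5))"
```

```text
(array([ 0.4283, -0.089 ]), array([0.05  , 0.0698]), 76.0, np.float64(0.0468), 5395, array([ 0.4312, -0.0897]))
27.2667 [ 0.4284 -0.0887  0.1127] [-3.12e+00  3.64e-01  2.00e-03] 1.002 [ 0.68  0.07 -0.59  2.05  0.04  1.04 -1.73]
yaw -13.3 tilt fix (tool, deg) [-0.    0.07  0.  ] F [0.2 0.  0.2] grip 0.0
  shift [ 1.000e-02 -2.000e-02  1.027e+01] turn z 0.2
  shift [  0.  -0. -15.] turn z 0.0
```

Call:
servo_tool(plan=[1,0,0,3,0,0,0,1,0,0,3.5,0,0,0,1,0,0,3.6,0,0,0,0.3,0,0,0,0,0,0,0.3,0,0,0,0,0,0,0.3,0,0,0,0,0,0,0.3,0,0,0,0,0,0,0.3,0,0,0,0,0,0,0.3,0,0,0,0,0,0,0.3,0,0,-2,0,0,0], force=50)

```text
time: 28.1
tool_pos: [0.4276, -0.0888, 0.0314]
orientation: [-3.12, 0.37, 0.004]
force: [-0.8, -0.6, -0.3]
finger_gap: 0.577
gripper_force: 52.2
```

Call:
servo_tool(plan=[0.3,0,0,-3.5,0,0,0,0.3,0,0,-3.5,0,0,0,0.3,0,0,-3.5,0,0,-5.5,0.3,0,0,-2.5,0,0,-5.5,0.3,0,0,0,0,0,-5.5,0.3,0,0,0,0,0,0])

```text
time: 28.6
tool_pos: [0.43, -0.0891, 0.1647]
orientation: [3.138, 0.088, 0.007]
force: [1.0, 0.9, -0.8]
finger_gap: 0.573
gripper_force: 52.4
```

```bash
python3 -c "
from h import *
to((.571,.416,.16,3),(.571,.416,.03,3))"
```

```text
28.6 [ 0.43   -0.0891  0.1647] [3.138 0.088 0.007] 0.573 [ 0.72  0.   -0.61  1.99  0.    1.15 -1.41]
yaw 3.2 tilt fix (tool, deg) [ 0.14 -0.24  0.  ] F [ 1.   0.9 -0.8] grip 52.4
  shift [ 16.92 -49.64   0.47] turn z 0.2
  shift [ 0.  0. 13.] turn z 0.0
```

Call:
servo_tool(plan=[0.3,0.7,-1.9,0,0,0,0,0.3,1,-3,0,0,0,0,0.3,1.3,-3.7,0,0,0,0,0.3,1.3,-3.7,0,0,0,0,0.3,1.3,-3.7,0,0,0,0,0.3,1.3,-3.7,0,0,0,0,0.3,1.3,-3.7,0,0,0,0,0.3,1.3,-3.7,0,0,0,0,0.3,1.3,-3.7,0,0,0,0,0.3,1.3,-3.7,0,0,0,0])

```text
time: 29.43
tool_pos: [0.5319, 0.2634, 0.1614]
orientation: [3.14, 0.074, -0.002]
force: [0.2, -0.1, -0.8]
finger_gap: 0.575
gripper_force: 52.3
```

Call:
servo_tool(plan=[0.3,1.3,-3.7,0,0,0,0,0.3,1.2,-3.7,0,0,0,0,0.3,1.1,-3.4,0,0,0,0,0.3,0.9,-2.7,0,0,0,0,0.3,0.5,-1.6,0,0,0,0,0.3,0,0,0,0,0,0,0.3,0,0,0,0,0,0])

```text
time: 30.02
tool_pos: [0.5731, 0.4162, 0.1611]
orientation: [3.14, 0.08, -0.003]
force: [0.2, 0.7, -1.2]
finger_gap: 0.574
gripper_force: 52.3
```

```bash
python3 -c "
from h import *
i,P=cam('wrist');save('w3',i);print(rect(P,.532,.416,.062,.078,.14))
to((.571,.416,.03,3))"
```

```text
(array([0.5337, 0.4153]), array([0.1836, 0.1759]), 3.4, np.float64(0.0704), 5300, array([0.5896, 0.4189]))
30.0667 [0.5738 0.4149 0.1614] [ 3.14e+00  7.80e-02 -2.00e-03] 0.577 [-0.21  0.67 -0.77  1.26  0.46  1.38 -2.47]
yaw 2.9 tilt fix (tool, deg) [0.06 0.07 0.  ] F [ 0.6 -0.2 -1.8] grip 52.3
  shift [-0.27 -0.12 13.14] turn z -0.1
```

View pics/w3.png

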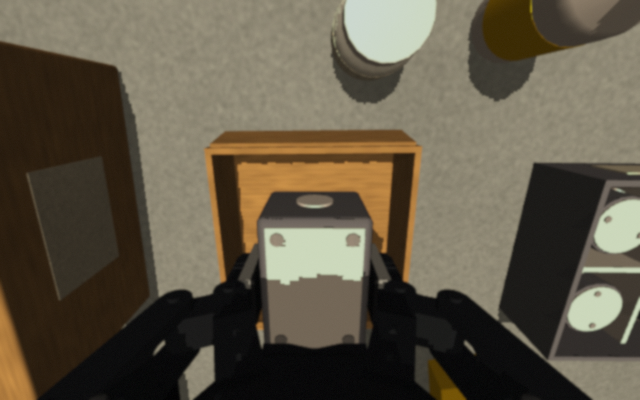

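The box (315,270 in the wrist view) hangs inside the carton mouth. Joint 7 is near its limit, so I turn back a few degrees while lowering.

Call:
servo_tool(plan=[0.3,-0.3,0,1.5,0,0,-2,0.3,0,0,2.5,0,0,-2,0.3,0,0,2.5,0,0,0,0.3,0,0,2.5,0,0,0,0.3,0,0,2.5,0,0,0,0.3,0,0,1.2,0,0,0,0.3,0,0,0,0,0,0])

```text
time: 30.65
tool_pos: [0.5704, 0.4123, 0.0322]
orientation: [3.132, 0.187, -0.006]
force: [-0.7, 0.2, -0.7]
finger_gap: 0.573
gripper_force: 52.3
```

```bash
python3 -c "
from h import *
to((.571,.416,.022,3))"
```

```text
30.65 [0.5704 0.4123 0.0322] [ 3.132  0.187 -0.006] 0.573 [-0.22  0.79 -0.73  1.38  0.53  1.18 -2.46]
yaw 6.8 tilt fix (tool, deg) [0.19 0.22 0.  ] F [-0.7  0.2 -0.7] grip 52.3
  shift [ 0.11 -0.36  1.02] turn z 3.8
```

Call:
servo_tool(plan=[0.3,0,0,0.6,0,0,0,0.3,0,0,0.1,0,0,0,0.75,0,0,0,0,0,0,0.75,0,0,0,0,0,0,0.75,0,0,-1,0,0,0,0.75,0,0,-3,0,0,0,0.75,0,0,-3.5,0,0,0,0.75,0,0,-3.5,0,0,0,0.75,0,0,-2.5,0,0,0,0.75,0,0,0,0,0,0])

```text
time: 31.48
tool_pos: [0.5727, 0.4176, 0.1717]
orientation: [-3.13, -0.19, -0.013]
force: [-0.5, -0.0, -0.0]
finger_gap: 0.751
gripper_force: 0.0
```

```bash
python3 -c "
from h import *
i,P=cam('wrist');print(rect(P,.571,.412,.04,.056,.05))
i,P=cam('top');scan(P)
to((.4245,-.2065,.16,18),(.4245,-.2065,.01,18))"
```

```text
(array([0.5702, 0.416 ]), array([0.0698, 0.0501]), 6.5, np.float64(0.0518), 3635, array([0.5727, 0.4162]))
r0 None
r1 None
r2 None
r3 None
o0 None
o1 (array([ 0.4231, -0.2054]), array([0.0696, 0.0501]), 17.8, np.float64(0.0456), 350, array([ 0.4229, -0.2053]))
31.5833 [0.5716 0.4159 0.1659] [-3.134 -0.19  -0.005] 0.749 [-0.21  0.67 -0.78  1.27  0.46  1.38 -2.41]
yaw 6.9 tilt fix (tool, deg) [-0.09 -0.18  0.  ] F [-0.1  0.5 -1.1] grip 0.0
  shift [-22.13  60.     0.59] turn z -11.1
  shift [ 0.  0. 15.] turn z 0.0
```

Call:
servo_tool(plan=[1,-1.38,3.75,0,0,0,0,1,-1.38,3.75,0,0,0,0,1,-1.38,3.75,0,0,0,0,1,-1.38,3.75,0,0,0,0,1,-1.38,3.75,0,0,0,0,1,-1.38,3.75,0,0,0,0,1,-1.38,3.75,0,0,0,0,1,-1.38,3.75,0,0,0,0,1,-1.38,3.75,0,0,0,0,1,-1.38,3.75,0,0,0,0])

```text
time: 32.42
tool_pos: [0.4782, 0.0243, 0.1628]
orientation: [3.136, 0.19, -0.001]
force: [1.5, -0.3, -0.6]
finger_gap: 0.997
gripper_force: 0.0
```

Call:
servo_tool(plan=[1,-1.38,3.75,0,0,0,0,1,-1.38,3.75,0,0,0,0,1,-1.38,3.75,0,0,0,0,1,-1.38,3.75,0,0,0,0,1,-1.38,3.75,0,0,0,0,1,-1.38,3.75,0,0,0,0,1,0,0,2.5,0,0,-5.5,1,0,0,2,0,0,-5.5,1,0,0,0,0,0,0,1,0,0,0,0,0,0])

```text
time: 33.25
tool_pos: [0.4237, -0.2065, 0.1176]
orientation: [-3.102, -0.486, 0.003]
force: [0.2, 0.4, 0.5]
finger_gap: 0.997
gripper_force: 0.0
```

```bash
python3 -c "
from h import *
i,P=cam('wrist');print(rect(P,.4245,-.2065,.039,.055,.055))
to((.4245,-.2065,.01,18))"
```

```text
(array([ 0.4242, -0.2077]), array([0.0694, 0.05  ]), 18.2, np.float64(0.0468), 5180, array([ 0.4268, -0.2068]))
33.3 [ 0.4246 -0.2066  0.1187] [-3.103e+00 -4.860e-01  1.000e-03] 0.999 [ 0.93  0.15 -0.61  1.96  0.09  1.06 -0.98]
yaw 17.8 tilt fix (tool, deg) [-0.03  0.01  0.  ] F [1.3 0.1 0.4] grip 0.0
  shift [-1.000e-02 -2.000e-02  1.087e+01] turn z -0.2
```

Call:
servo_tool(plan=[1,0,0.1,3,0,0,0,1,0,0,3.5,0,0,0,1,0,0,3.5,0,0,0,1,0,0,0.7,0,0,0,0.3,0,0,0,0,0,0,0.3,0,0,0,0,0,0,0.3,0,0,0,0,0,0,0.3,0,0,0,0,0,0,0.3,0,0,0,0,0,0,0.3,0,0,0,0,0,0])

```text
time: 34.13
tool_pos: [0.4267, -0.2088, 0.0138]
orientation: [3.1, 0.489, 0.005]
force: [0.2, 0.7, 5.1]
finger_gap: 0.577
gripper_force: 52.2
```

Call:
servo_tool(plan=[0.3,0,0,-2,0,0,0,0.3,0,0,-3.5,0,0,0,0.3,0,0,-3.5,0,0,0,0.3,0,0,-3.5,0,0,5.5,0.3,0,0,-2.5,0,0,5.5,0.3,0,0,0,0,0,0,0.3,0,0,0,0,0,0])

```text
time: 34.72
tool_pos: [0.4261, -0.2086, 0.1641]
orientation: [3.132, 0.191, 0.006]
force: [-0.8, 0.6, -1.5]
finger_gap: 0.577
gripper_force: 52.2
```

```bash
python3 -c "
from h import *
to((.493,.415,.16,7),(.493,.415,.022,7))"
```

```text
34.7167 [ 0.4261 -0.2086  0.1641] [3.132 0.191 0.006] 0.577 [ 0.94  0.09 -0.61  1.91  0.06  1.15 -1.13]
yaw 7.0 tilt fix (tool, deg) [ 0.23 -0.22  0.  ] F [-0.8  0.6 -1.5] grip 52.2
  shift [ 14.21 -61.09   0.41] turn z -0.0
  shift [ 0.   0.  13.8] turn z 0.0
```

Call:
servo_tool(plan=[0.3,0.4,-1.9,0,0,0,0,0.3,0.7,-3,0,0,0,0,0.3,0.86,-3.75,0,0,0,0,0.3,0.86,-3.75,0,0,0,0,0.3,0.86,-3.75,0,0,0,0,0.3,0.86,-3.75,0,0,0,0,0.3,0.86,-3.75,0,0,0,0,0.3,0.86,-3.75,0,0,0,0,0.3,0.86,-3.75,0,0,0,0,0.3,0.86,-3.75,0,0,0,0])

```text
time: 35.55
tool_pos: [0.4613, 0.1496, 0.161]
orientation: [3.135, 0.192, -0.0]
force: [1.6, -0.6, -0.1]
finger_gap: 0.573
gripper_force: 52.2
```

Call:
servo_tool(plan=[0.3,0.86,-3.75,0,0,0,0,0.3,0.86,-3.75,0,0,0,0,0.3,0.86,-3.75,0,0,0,0,0.3,0.86,-3.75,0,0,0,0,0.3,0.86,-3.75,0,0,0,0,0.3,0.86,-3.75,0,0,0,0,0.3,0.7,-2.4,0,0,0,0,0.3,0.4,-1.3,0,0,0,0,0.3,0,0,0,0,0,0,0.3,0,0,0,0,0,0])

```text
time: 36.38
tool_pos: [0.4914, 0.416, 0.1603]
orientation: [3.135, 0.195, -0.003]
force: [-0.4, -0.3, -1.3]
finger_gap: 0.577
gripper_force: 52.2
```

```bash
python3 -c "
from h import *
to((.493,.415,.022,7))"
```

```text
36.3833 [0.4914 0.416  0.1603] [ 3.135e+00  1.950e-01 -3.000e-03] 0.577 [-0.14  0.58 -0.9   1.46  0.45  1.32 -2.51]
yaw 7.1 tilt fix (tool, deg) [0.03 0.1  0.  ] F [-0.4 -0.3 -1.3] grip 52.2
  shift [ 0.15  0.12 13.83] turn z 0.1
```

Call:
servo_tool(plan=[0.3,0.35,0.1,1.5,0,0,-3,0.3,0,0,2.5,0,0,-1,0.3,0,0,2.5,0,0,0,0.3,0,0,2.5,0,0,0,0.3,0,0,2.5,0,0,0,0.3,0,0,1.2,0,0,0,0.3,0,0,0.4,0,0,0,0.3,0,0,0,0,0,0])

```text
time: 37.05
tool_pos: [0.496, 0.4141, 0.0299]
orientation: [3.126, 0.299, -0.001]
force: [0.3, -0.6, -1.3]
finger_gap: 0.58
gripper_force: 52.2
```

```bash
python3 -c "
from h import *
to((.495,.415,.022,7))"
```

```text
37.05 [0.496  0.4141 0.0299] [ 3.126e+00  2.990e-01 -1.000e-03] 0.58 [-0.17  0.71 -0.83  1.56  0.56  1.12 -2.51]
yaw 10.9 tilt fix (tool, deg) [0.05 0.05 0.  ] F [ 0.3 -0.6 -1.3] grip 52.2
  shift [-0.08 -0.11  0.79] turn z 3.9
```

Release and rise, then check the whole scene.

Call:
servo_tool(plan=[0.3,0,0,0.4,0,0,0,0.75,0,0,0,0,0,0,0.75,0,0,0,0,0,0,0.75,0,0,-1,0,0,0,0.75,0,0,-3,0,0,0,0.75,0,0,-3.5,0,0,0,0.75,0,0,-3.5,0,0,0,0.75,0,0,-3.5,0,0,0,0.75,0,0,0,0,0,0])

```text
time: 37.8
tool_pos: [0.4975, 0.4181, 0.1804]
orientation: [-3.121, -0.3, -0.014]
force: [-0.0, 0.5, 0.5]
finger_gap: 0.753
gripper_force: 0.0
```

```bash
python3 -c "
from h import *
i,P=cam('wrist');print(rect(P,.533,.415,.04,.056,.09))
i,P=cam('scene');save('s4',i);
i,P=cam('top')
print('lid',rect(P,.483,-.429,.012,.03,.14),rect(P,.483,-.429,.05,.07,.06))
for x,y in((.5623,.1372),(.5655,.048),(.473,.1335),(.4765,.0445)): print(rect(P,x,y,.055,.072,.036))
to((.4834,-.4289,.16,7),(.4834,-.4289,.028,7))"
```

```text
(array([0.5327, 0.4148]), array([0.166 , 0.1661]), 3.4, np.float64(0.0517), 9132, array([0.5358, 0.4148]))
lid (array([ 0.4818, -0.4273]), array([0.2013, 0.1929]), 8.1, np.float64(0.0192), 3213, array([ 0.4816, -0.4254])) (array([ 0.4824, -0.4261]), array([0.0512, 0.0211]), 6.8, np.float64(0.0583), 112, array([ 0.4821, -0.4251]))
(array([0.5526, 0.1298]), array([0.0536, 0.0486]), 88.9, np.float64(0.0623), 221, array([0.5519, 0.1313]))
(array([0.5638, 0.0484]), array([0.0543, 0.0536]), 1.7, np.float64(0.0621), 255, array([0.5628, 0.0493]))
(array([0.4725, 0.1338]), array([0.0536, 0.0567]), 89.2, np.float64(0.0624), 267, array([0.4722, 0.1336]))
(array([0.4739, 0.0467]), array([0.057 , 0.0533]), 1.2, np.float64(0.0621), 264, array([0.474 , 0.0463]))
37.95 [0.496  0.4152 0.1723] [-3.127e+00 -3.000e-01 -2.000e-03] 0.751 [-0.13  0.57 -0.91  1.44  0.46  1.34 -2.44]
yaw 11.0 tilt fix (tool, deg) [-0.01 -0.08  0.  ] F [-0.3 -0.5 -0.8] grip 0.0
  shift [-17.27  82.63   1.23] turn z 4.0
  shift [ 0.   0.  13.2] turn z 0.0
```

View pics/s4.png

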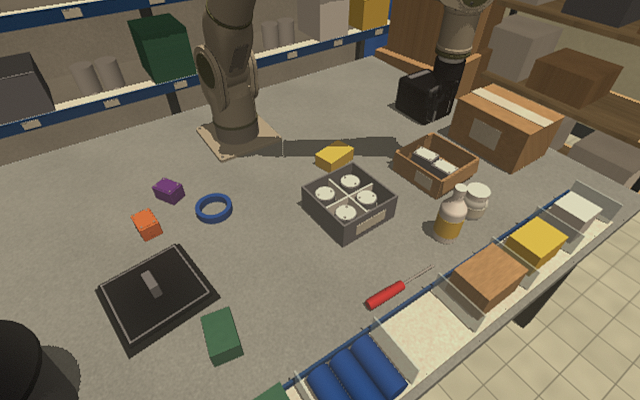

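Scene view: four round boxes sit in the tub pockets (345,195), both oblongs are in the carton (435,160), and the lid is on the mat (155,290). The other goods haven't moved. Now I fetch the lid.

Call:
servo_tool(plan=[1,-0.79,3.75,0,0,0,0,1,-0.79,3.75,0,0,0,0,1,-0.79,3.75,0,0,0,0,1,-0.79,3.75,0,0,0,0,1,-0.79,3.75,0,0,0,0,1,-0.79,3.75,0,0,0,0,1,-0.79,3.75,0,0,0,0,1,-0.79,3.75,0,0,0,0,1,-0.79,3.75,0,0,0,0,1,-0.79,3.75,0,0,0,0])

```text
time: 38.78
tool_pos: [0.4884, 0.0298, 0.1705]
orientation: [3.127, 0.299, -0.002]
force: [0.8, 0.6, -1.1]
finger_gap: 1.003
gripper_force: 0.0
```

Call:
servo_tool(plan=[1,-0.79,3.75,0,0,0,0,1,-0.79,3.75,0,0,0,0,1,-0.79,3.75,0,0,0,0,1,-0.79,3.75,0,0,0,0,1,-0.79,3.75,0,0,0,0,1,-0.79,3.75,0,0,0,0,1,-0.79,3.75,0,0,0,0,1,-0.79,3.75,0,0,0,0,1,-0.79,3.75,0,0,0,0,1,-0.79,3.75,0,0,0,0])

```text
time: 39.62
tool_pos: [0.4821, -0.3529, 0.1702]
orientation: [-3.126, -0.299, 0.003]
force: [0.1, -0.8, 0.6]
finger_gap: 0.995
gripper_force: 0.0
```

Call:
servo_tool(plan=[1,-0.75,3.7,0,0,0,0,1,-0.75,3.5,0,0,0,0,1,0,0,1,0,0,4,1,0,0,0,0,0,0,1,0,0,0,0,0,0])

```text
time: 40.03
tool_pos: [0.4816, -0.4239, 0.1598]
orientation: [-3.133, -0.193, 0.003]
force: [-0.5, 0.2, 0.3]
finger_gap: 1.0
gripper_force: 0.0
```

```bash
python3 -c "
from h import *
i,P=cam('wrist');print(rect(P,.4834,-.4289,.012,.03,.14),rect(P,.484,-.428,.052,.07,.06))
to((.4834,-.4289,.028,6.8))"
```

```text
(array([ 0.4832, -0.4285]), array([0.1895, 0.1903]), 7.3, np.float64(0.0199), 32423, array([ 0.4936, -0.4272])) (array([ 0.4833, -0.4287]), array([0.0517, 0.0198]), 6.8, np.float64(0.0595), 1266, array([ 0.4848, -0.4283]))
40.0833 [ 0.4823 -0.4234  0.1607] [-3.134e+00 -1.950e-01  1.000e-03] 0.999 [ 1.09  0.48 -0.6   1.48  0.28  1.27 -0.98]
yaw 7.1 tilt fix (tool, deg) [-0.09  0.04  0.  ] F [0.2 0.7 0.4] grip 0.0
  shift [ 0.04  0.56 13.27] turn z 0.3
```

Call:
servo_tool(plan=[1,0.05,0.55,3,0,0,0.3,1,0,0,3.5,0,0,0,1,0,0,3.5,0,0,0,1,0,0,2.5,0,0,0,1,0,0,0.7,0,0,0,0,0,0,0,0,0,0,0,0,0,0,0,0,0,0,0,0,0,0,0,0,0,0,0,0,0,0,0,0,0,0,0,0,0,0], force=80)

```text
time: 40.92
tool_pos: [0.4841, -0.4308, 0.031]
orientation: [3.134, 0.182, 0.003]
force: [-0.2, 0.1, 0.0]
finger_gap: 0.301
gripper_force: 0.0
```

Call:
servo_tool(plan=[0,0,0,0,0,0,0,0,0,0,-1,0,0,0,0,0,0,-2.5,0,0,0,0,0,0,-3.5,0,0,0,0,0,0,-3.5,0,0,0,0,0,0,-3,0,0,2.5,0,0,0,-2,0,0,2.1,0,0,0,0,0,0,0,0,0,0,0,0,0,0])

```text
time: 41.67
tool_pos: [0.4836, -0.4303, 0.1855]
orientation: [3.139, 0.057, 0.002]
force: [-0.3, 0.2, -3.1]
finger_gap: 0.219
gripper_force: 78.6
```

```bash
python3 -c "
from h import *
to((.5205,.0912,.18,2.2),(.5205,.0912,.094,2.2))"
```

```text
41.6667 [ 0.4836 -0.4303  0.1855] [3.139e+00 5.700e-02 2.000e-03] 0.219 [ 1.09  0.47 -0.59  1.43  0.26  1.31 -1.05]
yaw 2.1 tilt fix (tool, deg) [ 0.09 -0.07  0.  ] F [-0.3  0.2 -3.1] grip 78.6
  shift [  5.59 -51.98   0.55] turn z -0.1
  shift [0.  0.  8.6] turn z 0.0
```

Call:
servo_tool(plan=[0,0.2,-1.5,0,0,0,0,0,0.3,-2.5,0,0,0,0,0,0.4,-3.6,0,0,0,0,0,0.4,-3.6,0,0,0,0,0,0.4,-3.6,0,0,0,0,0,0.4,-3.6,0,0,0,0,0,0.4,-3.6,0,0,0,0,0,0.4,-3.6,0,0,0,0,0,0.4,-3.6,0,0,0,0,0,0.4,-3.6,0,0,0,0])

```text
time: 42.5
tool_pos: [0.5072, -0.0994, 0.1827]
orientation: [-3.141, -0.057, 0.004]
force: [1.3, 0.2, -2.8]
finger_gap: 0.223
gripper_force: 78.5
```

Call:
servo_tool(plan=[0,0.4,-3.6,0,0,0,0,0,0.4,-3.6,0,0,0,0,0,0.4,-3.6,0,0,0,0,0,0.4,-3.6,0,0,0,0,0,0.2,-2.6,0,0,0,0,0,0.1,-1.5,0,0,0,0,0,0,-0.7,0,0,0,0,0,0,0,0,0,0,0,0,0,0,0,0,0,0])

```text
time: 43.25
tool_pos: [0.5202, 0.0903, 0.1833]
orientation: [3.14, 0.056, -0.003]
force: [0.4, -0.1, -2.8]
finger_gap: 0.22
gripper_force: 78.6
```

```bash
python3 -c "
from h import *
i,P=cam('wrist');print(rect(P,.52,.09,.155,.178,.15),rect(P,.52,.09,.128,.15,.15))
with np.errstate(invalid='ignore'): m=(P[...,2]>.13)&(P[...,2]<.175)&(np.hypot(P[...,0]-.52,P[...,1]-.09)<.14)
Q=P[m];print(np.linalg.lstsq(np.c_[Q[:,:2]-[.52,.09],np.ones(len(Q))],Q[:,2],rcond=None)[0])
save('w5',i)
to((.5205,.0912,.12,2.2),(.5205,.0912,.094,2.2))"
```

```text
(array([0.5196, 0.0909]), array([0.1902, 0.1903]), 2.3, np.float64(0.1721), 70518, array([0.5601, 0.0925])) None
[-0.00277322  0.00066146  0.17225721]
43.3 [0.5205 0.0897 0.1836] [ 3.14e+00  5.40e-02 -2.00e-03] 0.22 [ 0.53  0.26 -0.89  1.74  0.22  1.24 -1.96]
yaw 2.0 tilt fix (tool, deg) [0.05 0.07 0.  ] F [ 0.2 -0.2 -2.1] grip 78.6
  shift [ 0.   -0.15  6.36] turn z -0.2
  shift [0.  0.  2.6] turn z 0.0
```

View pics/w5.png

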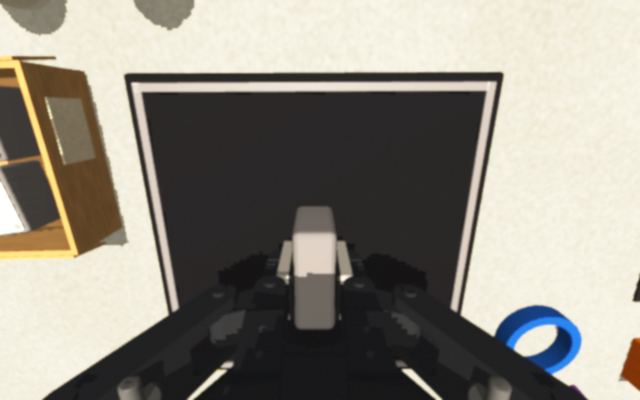

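The lid (plate across 130–500 px, level) is centred over the tub to within 1 mm. Lowering it 8.6 cm.

Call:
servo_tool(plan=[0,0,0,1,0,0,0,0,0,0,2,0,0,0,0,0,0,2,0,0,0,0,0,0,1.2,0,0,0,0,0,0,0.8,0,0,0,0,0,0,0.7,0,0,0,0,0,0,0.5,0,0,0,0,0,0,0.3,0,0,0,0,0,0,0,0,0,0])

```text
time: 44.05
tool_pos: [0.5207, 0.0914, 0.0991]
orientation: [3.141, 0.056, -0.0]
force: [-0.9, -0.2, -3.0]
finger_gap: 0.22
gripper_force: 78.7
```

```bash
python3 -c "
from h import *
i,P=cam('wrist');print(rect(P,.52,.09,.075,.1,.15))
to((.5205,.0912,.097,2.2))"
```

```text
(array([0.5203, 0.0923]), array([0.19  , 0.1908]), 2.0, np.float64(0.0879), 70630, array([0.5606, 0.0936]))
44.1 [0.5209 0.0915 0.0995] [3.141e+00 5.600e-02 1.000e-03] 0.217 [ 0.48  0.36 -0.86  1.83  0.31  1.09 -2.03]
yaw 2.0 tilt fix (tool, deg) [ 0.   -0.02  0.  ] F [ 0.5 -0.5 -2.9] grip 78.7
  shift [-0.04  0.03  0.25] turn z -0.2
```

Call:
servo_tool(plan=[0,0,0.05,0.15,0,0,0,0,0,0,0.1,0,0,0,0,0,0,0,0,0,0,0.6,0,0,0,0,0,0,0.6,0,0,0,0,0,0,0.6,0,0,-1,0,0,0,0.8,0,0,-3,0,0,0,1,0,0,-4,0,0,0,1,0,0,-4,0,0,0,1,0,0,0,0,0,0], force=40)

```text
time: 44.93
tool_pos: [0.5238, 0.0927, 0.2252]
orientation: [-3.14, -0.057, -0.017]
force: [1.3, 0.1, 0.6]
finger_gap: 1.0
gripper_force: 0.0
```

```bash
python3 -c "
from h import *
i,P=cam('wrist');print(rect(P,.52,.09,.075,.1,.15),rect(P,.52,.09,.115,.14,.06))
with np.errstate(invalid='ignore'): m=(P[...,2]>.075)&(P[...,2]<.1)&(np.hypot(P[...,0]-.52,P[...,1]-.09)<.14)
Q=P[m];print(np.linalg.lstsq(np.c_[Q[:,:2]-[.52,.09],np.ones(len(Q))],Q[:,2],rcond=None)[0])
i,P=cam('scene');save('s6',i);to()"
```

```text
(array([0.52  , 0.0914]), array([0.1897, 0.1907]), 2.4, np.float64(0.0859), 32111, array([0.5301, 0.0919])) (array([0.5204, 0.0916]), array([0.0518, 0.0195]), 2.7, np.float64(0.1256), 1251, array([0.5222, 0.0915]))
[-9.31995340e-04  4.15422063e-05  8.59537010e-02]
45.0333 [0.5217 0.0913 0.2192] [3.141 0.056 0.006] 0.999 [ 0.54  0.23 -0.91  1.7   0.19  1.3  -1.94]
yaw 2.0 tilt fix (tool, deg) [ 0.03 -0.23  0.  ] F [ 1.6 -0.9 -0.8] grip 0.0
```

View pics/s6.png

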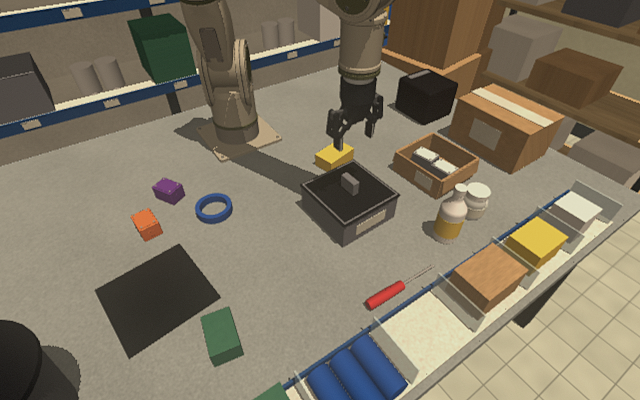

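The scene view shows the lid fully down and level on the tub (350,200), at its original height of 0.0859 m. The oblongs are in the carton and the arm is clear of everything.

```bash
python3 -c "
from h import *
print(env.close_job())"
```

```text
the job is handed in; nothing more can be done
None
```

The job is handed in: all four round boxes are in the tub, one to a pocket, both oblong boxes are in the returns carton, the lid is back fully down after resting on the mat, and nothing else on the counter was moved.

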